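# Tap made ready to rinse the juicer's pulp bin

## Robot

A 6-joint arm with a two-finger parallel gripper is mounted at the origin on the work surface. World frame = base frame: x ahead of the robot, y to its left, z up, the work surface at z = 0. Lengths are in m, angles in rad, forces in N, time in s.
With the tool pointing down it reaches from about 0.275 to 0.975 m from the base axis. Payload 8.4 kg.
Tool frame: the origin (TCP) lies on the centre line of the jaws, within the pads' length; the fingertips stand 19 mm ahead of it and the grasp point (between the pads) is the TCP; z points along the fingers, y is the line along which they close (so a half turn about z gives the same grasp; the last joint's range is limited). The gripper opens to 92 mm and grips with 3 to 60 N. Pads are 20 mm wide; open, the fingers measure 128 mm over their backs; the gripper's body (75 mm by 189 mm) begins 69 mm behind the grasp point.
Start: joints at [-1.296, 0.353, 1.633, -0, 1.155, -0.002], TCP at [0.171, -0.601, 0.234] pointing down, gripper open.
Joint ranges: [-2.63, 2.63], [-0.92, 2.1], [0.06, 2.66], [-1.3, 4.44], [0, 2.69], [-3.02, 3.02]. Speed limits (rad/s): [2.22, 2.22, 2.79, 3.14, 3.14, 3.14].

## Interface

Orientations are given as a rotation vector (axis times angle).
In Python, from rig import arm, claw, planner, readout, vision, models gives the robot as it stands. Calls block until the motion is done:
- arm.move_ptp(position, orientation): joint-space move of the TCP to a pose.
- arm.move_l(position, speed=0.15, frame=None, until_force=None): straight line of the TCP; frame=None keeps the orientation; speed is the mean speed in m/s. With until_force (N) it stops when the force on the tool has changed by that much, and returns True; else False.
- arm.set_joints(angles): joint-space move.
- claw.open_jaws() and claw.grasp(): open the fingers fully, or close them until they stop; the grip force is fixed at half the most.
- arm.hold(seconds).
- planner.ik(position, orientation): joint angles nearest the present ones, or None.
- readout.state(): the state.
- vision.get_image(name): name is "scene" or "top" or "wrist"; returns (picture, depth): 420x560x3 uint8, blue, green, red; 420x560 float32, m along the optical axis (not along the pixel's ray), 0 where there is no reading.
- vision.get_calibration(name): a dict with "camera_matrix" (3x3 intrinsics, pixels), "distortion" ([k1, k2, p1, p2, k3] as OpenCV has them; the pictures are not rectified), "position" and "orientation" of the camera in the world; the wrist camera has in their place "T_tool_cam" (4x4, takes a point from camera to tool coordinates, whose origin is the TCP and whose axes are the flange's). Camera axes: x right, y down, z forward; pixel columns grow to the right and rows downward; lengths in m; the calibration is good to about 2 mm. A picture is of the moment at which its call begins: read the wrist's pose just before it. get_calibration takes no time and is no camera call.
A pose or a line that the arm cannot do raises arm.Unreachable and nothing moves.
- arm.finish_job(): hands the job in; it is judged then, once.
Trained networks look in the newest picture that a camera, given by its name, has taken for a name from the list of things; names that differ only in an ending like _2 or _b are one class to them, and where a whole thing is asked for, a point or a joint stands for the part that bears it (a point fixed in the world has none). Each returns a list of dicts, best first, with "p" (0 to 1); they miss things now and then, are a little off and sometimes report something else, mostly with a low value. They report only what shows in the picture. A call takes as long as a camera call.
- models.cut_out(camera, query): "region" (420x560 bool, what is visible of it) and "point" ([row, column] in pixels, amid what is visible of it).
- models.place_of(camera, query): "point" ([row, column] in pixels: a listed point, or the origin of a listed thing).
The state is a dict: "t": time; "joints": joint angles; "qvel": joint speeds; "joint_torque": joint torques, N m; "position": TCP position; "orientation": TCP orientation; "contact_force": force on the tool from outside, world axes, zero at the start; "torque": the same for the moment, N m; "grip_width": finger opening in m; "finger_force": force on a finger pad.
Only numpy, scipy, OpenCV 4.12 (cv2) and the standard library are available. Lean on these libraries where they do the work, as an engineer would, in place of code of your own. Each camera call takes 0.05 s, during which the arm holds its last target. There are 200 camera calls.

## Task

Get the kitchen tap ready for rinsing the juicer's pulp bin with cold water: push the tap's spout round until its outlet is over the middle of the smoked-plastic pulp bin standing in the sink, and push the tap's top lever round to the right as the robot sees it, all the way to cold (the blue dot's side). Keep the water off, so do not raise the lever, and leave the bin and everything else standing where it is.

Things in the scene. Friction and masses are not known exactly. Their poses are not given: they have to be found in the camera images.
- tap_axis (a point): Foot of the chromed single-lever mixer tap on the far ledge of a steel double-bowl sink: the point on its vertical axis at the ledge's surface, from which all tap heights are given. Fixed column 47 mm wide, 177 mm high; the lever's cap ends at 212 mm. Dots on the column's robot side at 158 mm: blue on the right (-y), red on the left. Spout and lever both turn about this axis.
- spout (a joint): Swivel angle of the spout, rad: 0 pointing at the robot (-x), positive towards -y (robot's right), stops at +-1.05. A round bar 25 mm thick that rises outwards: its centre line is 98 mm high at 20 mm from the axis, 128 at 100, 156 at 180, 158 at 205, then it bends down to the outlet. Stiff (0.35 N m), stays where it is left, cannot tip.
- spout_outlet (a point): Centre of the round outlet (28 mm wide) at the spout's end, facing down: 215 mm from the tap's axis, 125 mm high.
- tap_lever (a joint): Angle of the tap's top lever about the tap's axis, rad: 0 pointing at the robot (-x), positive towards -y (robot's right). Stop at 0.7 = fully cold, stop at -0.7 = fully hot. Stiff (0.2 N m), stays where it is left, independent of the spout below it.
- lever_tip (a point): Middle of the free end of the top lever, a flat chromed bar 17 mm wide and 9 mm thick (22 mm wide over the last 20 mm). It reaches from the cap to 122 mm from the tap's axis and rises slightly: its middle is 203 mm high at 20 mm from the axis, 215 mm at 120 mm.
- tap_flow (a joint): How far the top lever is raised, rad: 0 is down (water off), up to 0.4 (fully on). It starts down and is held by light friction (0.12 N m).
- pulp_bin: The juicer's pulp bin: open-topped, smoked clear plastic with a black rim, 190 mm (its x) by 130 mm (its y), 165 mm high, 0.4 kg, loose. It stands in the left or right bowl of the sink (floor 154 mm below the ledge), so its rim is 11 mm above the ledge. Its far wall (+x) is bowed inwards by 15 mm. Origin: centre of its underside.
- bin_mouth (a point): Middle of the pulp bin's open mouth, at rim height, 165 mm above its underside. It lies within 30 mm of the circle that the outlet travels on, seen from above.
- filter_basket: Juicer's stainless filter basket, loose, 136 mm across the top, 75 mm high, in the sink's other bowl. Origin: centre of its underside. Leave alone.
- pusher: Juicer's black plastic feed pusher, loose, upright, up to 80 mm wide and 130 mm high, on the sink's right rim. Origin: centre of its underside. Leave alone.
- tumbler: Drinking glass, loose, 68 mm wide, 105 mm high, on the sink's left rim. Origin: centre of its underside. Leave alone.
- soap_bottle: Amber soap bottle with a black pump, loose, 60 mm wide, 170 mm high, on the sink's far ledge beside the tap. Origin: centre of its underside. Leave alone.
- juice_jug: Clear juice jug with a dark handle, loose, 106 mm wide without the handle, 150 mm high, on the worktop to the left. Origin: centre of its underside. Leave alone.
- brush: Green and white washing-up brush, loose, 208 mm long, 56 mm wide and 32 mm high at the head, lying on the sink's far ledge to the right of the tap. Origin: under its middle. Leave alone.

How it is judged:
At the end, for the whole second after the job is handed in: The spout's outlet is within 40 mm of the middle of the pulp bin's mouth, seen from above, and at rest; the top lever is within 0.1 rad of its cold stop (joint above 0.6) and still down (raised less than 0.1 rad); the bin is within 20 mm and every other loose thing within 30 mm of where it stood (horizontal distance between spout_outlet and bin_mouth below 0.04 m and value of joint tap_lever above 0.6 rad and value of joint tap_flow below 0.1 rad and velocity of joint spout between -0.05 and 0.05 rad/s and distance of pulp_bin from where it was at the start of the episode below 0.02 m and distance of each of filter_basket, pusher, tumbler, soap_bottle, juice_jug, brush from where it was at the start of the episode below 0.03 m); the robot touches nothing.
It fails at once if the lever is raised, turning the water on (0.1 rad or more) (value of joint tap_flow above 0.1 rad).
It fails at once if the pulp bin is moved or lifted by more than 20 mm (distance of pulp_bin from where it was at the start of the episode above 0.02 m).
It fails at once if another loose thing is moved or lifted by more than 30 mm (distance of any of filter_basket, pusher, tumbler, soap_bottle, juice_jug, brush from where it was at the start of the episode above 0.03 m).
It also fails if it takes over 64 s, if anything falls off the work surface, if the arm or the gripper's body presses on something with over 40 N, if the wrist force passes 120 N, or if a joint passes its speed limit or range.

## Working session

There is one attempt and no reset: what is moved stays moved. The work goes in short steps, each a Python script; the robot and the scene stay as the last script left them, time stands still between calls to the robot, and variables do not carry over. Pictures are saved under pics/ and viewed, at most 10 in all, crops included, and the job is handed in when it is done.

```bash
ls; mkdir -p pics; cat > h.py <<'E'
import numpy as np, cv2
from scipy.spatial.transform import Rotation as R
from rig import arm, claw, planner, readout, vision, models
def cam(n):
    c=vision.get_calibration(n); o=np.array(c["orientation"],float)
    Rm=o if o.shape==(3,3) else R.from_rotvec(o).as_matrix()
    return np.array(c["camera_matrix"]),np.array(c["distortion"]),Rm,np.array(c["position"])
def ray(n,rc):
    K,D,Rm,p=cam(n)
    u=cv2.undistortPoints(np.array([[[rc[1],rc[0]]]],float),K,D)[0,0]
    return p,Rm@np.array([u[0],u[1],1.])
def at_z(n,rc,z):
    p,d=ray(n,rc); return p+d*(z-p[2])/d[2]
def at_depth(n,rc,dep):
    p,d=ray(n,rc); return p+d*dep[int(rc[0]),int(rc[1])]
def proj(n,P):
    K,D,Rm,p=cam(n)
    q=cv2.projectPoints((np.atleast_2d(P)-p)@Rm,np.zeros(3),np.zeros(3),K,D)[0][:,0]
    return q[:,::-1]
E
python3 - <<'E'
from h import *
print(vision.get_calibration("top"));print(vision.get_calibration("scene")["orientation"],vision.get_calibration("scene")["position"])
s=readout.state();print(s["orientation"],s["t"])
for n in("top","scene"):
    im,d=vision.get_image(n);cv2.imwrite(f"pics/{n}0.png",im)
    for q in["tap_axis","spout_outlet","lever_tip","bin_mouth","pulp_bin","soap_bottle","brush","filter_basket","pusher","tumbler"]:
        r=models.place_of(n,q)[:2]
        print(n,q,[(np.round(x["point"],1).tolist(),round(x["p"],2),np.round(at_depth(n,x["point"],d),3).tolist()) for x in r])
E
```

```text
pics
{'camera_matrix': array([[480.93855708,   0.        , 272.61029886],
       [  0.        , 480.93855708, 208.14153152],
       [  0.        ,   0.        ,   1.        ]]), 'distortion': array([-0.03273269,  0.        ,  0.        ,  0.        ,  0.        ]), 'position': array([0.35434234, 0.10859789, 1.37107009]), 'orientation': array([-2.16653261,  2.11911976, -0.19161342])}
[-2.0678015  -0.93397733  0.45013256] [ 1.32770618 -0.59287855  0.84435128]
[-3.11018268e+00 -4.33179937e-01  2.50991742e-04] 0.0
top tap_axis [([173.7, 318.2], 0.88, [0.68, -0.038, 0.023])]
top spout_outlet [([233.7, 335.2], 0.94, [0.494, -0.07, 0.144])]
top lever_tip [([187.6, 307.8], 0.71, [0.597, 0.008, 0.221])]
top bin_mouth [([222.7, 275.7], 0.89, [0.559, 0.078, -0.149]), ([219.7, 443.9], 0.68, [0.549, -0.385, 0.061])]
top pulp_bin [([173.3, 316.9], 0.63, [0.635, -0.014, 0.214]), ([225.3, 271.8], 0.56, [0.55, 0.09, -0.148])]
top soap_bottle [([165.1, 266.2], 0.72, [0.683, 0.112, 0.099])]
top brush [([167.7, 405.6], 0.93, [0.703, -0.291, 0.03])]
top filter_basket [([235.3, 355.3], 0.79, [0.521, -0.17
[... 257 characters left out ...]
let [([187.9, 207.0], 0.97, [0.509, -0.091, 0.146]), ([165.0, 257.3], 0.47, [0.601, -0.0, 0.221])]
scene lever_tip [([166.4, 261.2], 0.5, [0.61, 0.004, 0.219])]
scene bin_mouth [([204.6, 267.9], 0.56, [0.702, -0.055, 0.188]), ([318.3, 186.9], 0.37, [0.714, -0.304, 0.003])]
scene pulp_bin [([247.2, 268.0], 0.83, [0.706, -0.058, 0.06])]
scene soap_bottle [([234.1, 318.3], 0.83, [0.726, 0.1, 0.023])]
scene brush [([316.0, 184.5], 0.72, [0.707, -0.305, 0.005])]
scene filter_basket [([291.8, 194.7], 0.79, [0.587, -0.209, -0.091]), ([164.1, 260.8], 0.6, [0.606, 0.006, 0.223])]
scene pusher [([301.6, 109.3], 0.84, [0.587, -0.42, 0.036])]
scene tumbler [([159.7, 307.8], 0.61, [0.466, 0.317, 0.035])]
```

View pics/top0.png

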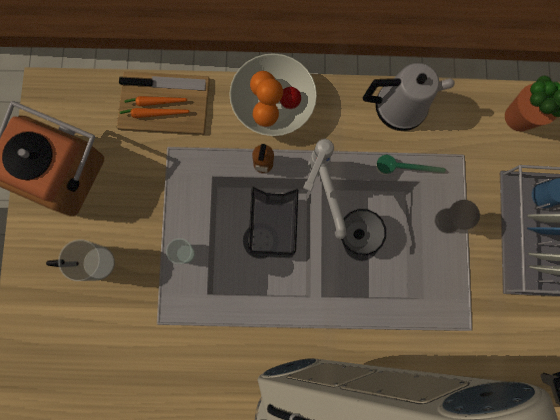

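View pics/scene0.png

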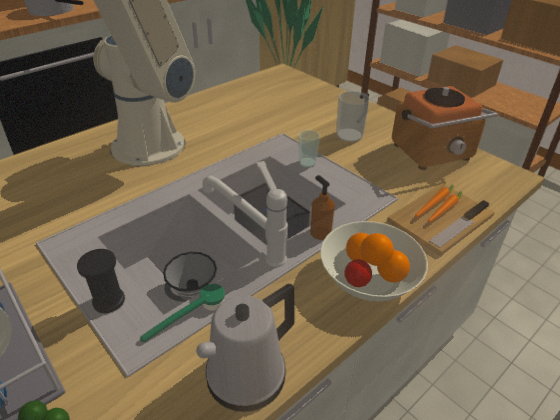

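Top view: the bin is in the left bowl, with rim corners at about (col,row) (252,189), (298,194), (250,250), (297,254). The tap cap is at (323,148), the outlet end at (340,233), and the lever tip at (308,188), pointing left. The scene view agrees. Next I fit the geometry and overlay it on the picture.

```bash
cat > fit.py <<'E'
from h import *
im,d=vision.get_image("top"); im2,d2=vision.get_image("scene")
def med(rc): 
    r,c=rc; p,ry=ray("top",rc); return p+ry*np.median(d[r-2:r+3,c-2:c+3])
for rc in [(160,200),(310,250),(250,460),(165,350),(312,400)]: print("ledge",rc,med(rc).round(4))
zl=np.median([med(rc)[2] for rc in [(160,200),(310,250),(165,350),(312,400)]])
print("zl",zl)
def both(q,h):
    for n in("top","scene"):
        r=models.place_of(n,q)
        if r: print(q,n,round(r[0]["p"],2),at_z(n,r[0]["point"],zl+h).round(4))
both("tap_axis",0);both("spout_outlet",.125);both("lever_tip",.215);both("bin_mouth",.011)
# cap top: centroid of points 0.2..0.216 above ledge
K,D,Rm,p=cam("top")
def cloud(n,im,d):
    K,D,Rm,p=cam(n); g=np.indices(d.shape).reshape(2,-1)
    u=cv2.undistortPoints(g[::-1].T.reshape(-1,1,2).astype(float),K,D)[:,0]
    P=p+(np.c_[u,np.ones(len(u))]*d.reshape(-1,1))@Rm.T
    return P[d.ravel()>0]
for n,i,dd in(("top",im,d),("scene",im2,d2)):
    P=cloud(n,i,dd); Q=P[(abs(P[:,0]-.62)<.15)&(abs(P[:,1])<.2)]
    H=Q[:,2]-zl
    L=Q[(H>.19)&(H<.235)]; S=Q[(H>.10)&(H<.18)&(Q[:,0]<.64)&(Q[:,1]<.0)]
    print(n,len(L),"lever/cap x",L[:,0].min(),L[:,0].max(),"y",L[:,1].min(),L[:,1].max(),"spout",len(S),S.min(0),S.max(0))
# bin rim corners by rays at rim height
for rc in [(188,252),(193,299),(250,249),(255,297)]: print("corner",at_z("top",rc,zl+.011).round(4))
print("cap",at_z("top",(147,324),zl+.212).round(4))
np.savez("data.npz",zl=zl,im=im,im2=im2)
big=cv2.resize(im[130:270,230:400],None,fx=4,fy=4,interpolation=cv2.INTER_CUBIC);cv2.imwrite("pics/crop.png",big)
E
python3 fit.py
```

```text
ledge (160, 200) [0.7181 0.306  0.0025]
ledge (310, 250) [0.291  0.1475 0.0036]
ledge (250, 460) [ 0.4709 -0.4509  0.0032]
ledge (165, 350) [ 0.7142 -0.1343  0.0024]
ledge (312, 400) [ 0.2933 -0.273   0.0038]
zl 0.003068104558640705
tap_axis top 0.67 [ 0.6933 -0.0465  0.0031]
tap_axis scene 0.58 [ 0.7102 -0.0339  0.0031]
spout_outlet top 0.94 [ 0.4945 -0.0772  0.1281]
spout_outlet scene 0.91 [ 0.488  -0.0803  0.1281]
lever_tip top 0.83 [0.5997 0.     0.2181]
lever_tip scene 0.66 [0.5893 0.0065 0.2181]
bin_mouth top 0.68 [0.5321 0.0791 0.0141]
bin_mouth scene 0.74 [0.5372 0.0773 0.0141]
top 534 lever/cap x 0.5903319071071111 0.7268890932357148 y -0.056469526571575335 0.02001418850246635 spout 592 [ 0.48257075 -0.09333453  0.11891575] [ 0.63986246 -0.03782062  0.17764553]
scene 544 lever/cap x 0.5932226549118401 0.7311538404786082 y -0.05924714179644208 0.017769339716986354 spout 638 [ 0.48950728 -0.09813625  0.11860628] [ 0.63982648 -0.04468708  0.17741079]
corner [0.6357 0.1511 0.0141]
corner [0.6243 0.0156 0.0141]
corner [0.4573 0.1546 0.0141]
corner [0.4462 0.0191 0.0141]
cap [ 0.7028 -0.0318  0.2151]
```

View pics/crop.png

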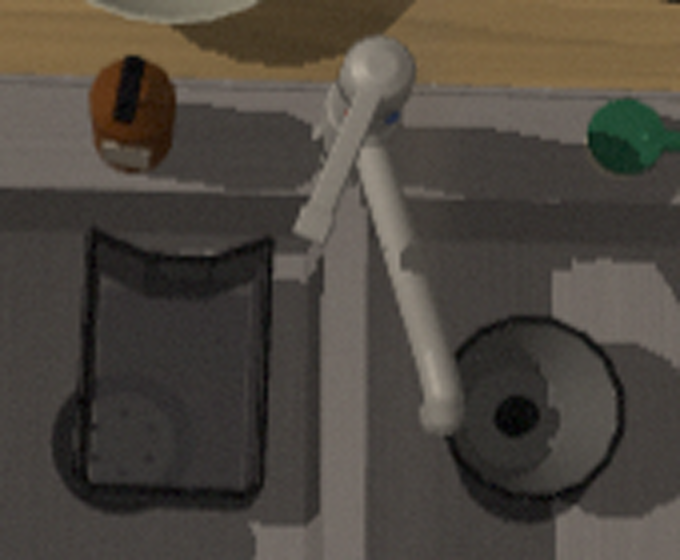

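```bash
cat > push.py <<'E'
from h import *
A=np.array([.705,-.034]); zl=.003; BIN=np.array([.536,.079])
dr=lambda th:np.array([-np.cos(th),-np.sin(th)])
tg=lambda th:np.array([np.sin(th),-np.cos(th)])
def pose(th,r,off,z,flip):
    p=A+r*dr(th)+off*tg(th); y=np.r_[tg(th),0]*flip; zt=np.array([0,0,-1.]); x=np.cross(y,zt)
    return np.r_[p,z],R.from_matrix(np.c_[x,y,zt]).as_rotvec()
E
python3 - <<'E'
from push import *
print(np.array(vision.get_calibration("wrist")["T_tool_cam"]).round(3))
for c in [(187.5,253.2),(190,298),(253.7,250.5),(255.7,293.7),(221.7,273.9)]: print(at_z("top",c,zl+.011).round(4))
for f in(1,-1):
    for a in [(-.67,.108,-.029,.4),(-.67,.108,-.029,.222),(.7,.108,-.029,.222),(.5,.185,.0305,.4),(.35,.185,.0305,.17),(-.6,.185,.0305,.17)]:
        p,o=pose(*a,f); q=planner.ik(p,o); print(f,a,p.round(3),"x-axis",R.from_rotvec(o).as_matrix()[:,0].round(2),None if q is None else np.round(q,2))
print(planner.ik([.35,-.35,.42],readout.state()["orientation"]))
E
```

```text
[[ 0.    -0.97  -0.244  0.067]
 [ 1.    -0.     0.001 -0.   ]
 [-0.001 -0.244  0.97  -0.151]
 [ 0.     0.     0.     1.   ]]
[0.6373 0.1477 0.014 ]
[0.6331 0.0185 0.014 ]
[0.447  0.1501 0.014 ]
[0.444  0.0284 0.014 ]
[0.5394 0.0861 0.014 ]
1 (-0.67, 0.108, -0.029, 0.4) [0.638 0.056 0.4  ] x-axis [ 0.78 -0.62  0.  ] [ 0.08  0.27  1.38 -0.    1.49  2.33]
1 (-0.67, 0.108, -0.029, 0.222) [0.638 0.056 0.222] x-axis [ 0.78 -0.62  0.  ] [ 0.08  0.39  1.61 -0.    1.14  2.33]
1 (0.7, 0.108, -0.029, 0.222) [ 0.604 -0.081  0.222] x-axis [ 0.76  0.64 -0.  ] [-0.14  0.34  1.68 -0.    1.12  0.73]
1 (0.5, 0.185, 0.0305, 0.4) [ 0.557 -0.149  0.4  ] x-axis [ 0.88  0.48 -0.  ] [-0.26  0.16  1.52 -0.    1.46  0.81]
1 (0.35, 0.185, 0.0305, 0.17) [ 0.542 -0.126  0.17 ] x-axis [0.94 0.34 0.  ] [-0.23  0.32  1.84  0.    0.98  0.99]
1 (-0.6, 0.185, 0.0305, 0.17) [0.535 0.045 0.17 ] x-axis [ 0.83 -0.56  0.  ] [ 0.08  0.29  1.88 -0.    0.97  2.25]
-1 (-0.67, 0.108, -0.029, 0.4) [0.638 0.056 0.4  ] x-axis [-0.78  0.62 -0.  ] [ 0.08  0.27  1.38 -0.    1.49 -0.82]
-1 (-0.67, 0.108, -0.029, 0.222) [0.638 0.056 0.222] x-axis [-0.78  0.62 -0.  ] [ 0.08  0.39  1.61 -0.    1.14 -0.82]
-1 (0.7, 0.108, -0.029, 0.222) [ 0.604 -0.081  0.222] x-axis [-0.76 -0.64  0.  ] [-0.14  0.34  1.68 -0.    1.12 -2.41]
-1 (0.5, 0.185, 0.0305, 0.4) [ 0.557 -0.149  0.4  ] x-axis [-0.88 -0.48  0.  ] [-0.26  0.16  1.52 -0.    1.46 -2.34]
-1 (0.35, 0.185, 0.0305, 0.17) [ 0.542 -0.126  0.17 ] x-axis [-0.94 -0.34 -0.  ] [-0.23  0.32  1.84  0.    0.98 -2.15]
-1 (-0.6, 0.185, 0.0305, 0.17) [0.535 0.045 0.17 ] x-axis [-0.83  0.56 -0.  ] [ 0.08  0.29  1.88 -0.    0.97 -0.89]
[-7.88437776e-01  1.35830787e-02  1.64507714e+00  1.33564211e-05
  1.48294312e+00  5.05580942e-01]
```

```bash
cat > lever.py <<'E'
from push import *
F=-1
claw.grasp()
s=readout.state(); arm.move_l(np.r_[s["position"][:2],.42],speed=.25)
p,o=pose(-.75,.108,-.029,.42,F); arm.move_ptp(p,o)
arm.move_l(np.r_[p[:2],.222],speed=.2)
print(readout.state()["t"],readout.state()["grip_width"])
for th in list(np.arange(-.6,.56,.14))+[.6,.64,.68,.72,.76]:
    p,o=pose(th,.108,-.029,.222,F)
    hit=arm.move_l(p,speed=.06 if th<.6 else .03,frame=o,until_force=12)
    s=readout.state(); f=np.array(s["contact_force"]); print(round(th,2),hit,f.round(1),np.round(s["position"],3))
    if hit or np.linalg.norm(f)>12: break
# back off sideways the way it came, then up
p,o=pose(th-.4,.108,-.029,.222,F); arm.move_l(p,speed=.1); arm.move_l(np.r_[p[:2],.42],speed=.25)
print(readout.state()["t"])
im,d=vision.get_image("scene"); cv2.imwrite("pics/lever.png",im)
im,d=vision.get_image("top"); cv2.imwrite("pics/lever_top.png",im)
for n in("scene","top"):
    for r in models.place_of(n,"lever_tip")[:1]:
        P=at_z(n,r["point"],zl+.215)[:2]-A; print(n,r["p"],np.hypot(*P),np.arctan2(-P[1],-P[0]))
E
python3 lever.py
```

```text
7.85 0.00012986805901297538
-0.6 False [-0.1 -0.4  0.5] [0.633 0.051 0.223]
-0.46 False [ 1.3 -0.1 -0.8] [0.622 0.04  0.222]
-0.32 False [ 1.   0.1 -0.6] [0.612 0.028 0.222]
-0.18 False [ 0.   0.1 -0.2] [0.604 0.014 0.222]
-0.04 False [ 0.7  0.1 -0.5] [ 0.598 -0.001  0.222]
0.1 False [-0.2  0.1  0.7] [ 0.595 -0.016  0.222]
0.24 False [-0.3  0.2 -0.1] [ 0.593 -0.031  0.222]
0.38 False [-0.  -0.5 -0.4] [ 0.594 -0.047  0.222]
0.52 False [ 0.  -0.6 -0.2] [ 0.597 -0.062  0.222]
0.6 False [ 0.3  0.5 -0.5] [ 0.599 -0.071  0.222]
0.64 False [-0.1 -0.3 -0.3] [ 0.601 -0.075  0.222]
0.68 False [0.2 0.8 1.4] [ 0.603 -0.079  0.222]
0.72 False [-0.5  0.7 -0.4] [ 0.605 -0.083  0.222]
0.76 True [-1.4  2.8  3.4] [ 0.605 -0.085  0.222]
14.6417
scene 0.68 0.11156785628545139 0.7414487372711241
top 0.41 0.11956571314505325 0.7861641088840462
```

```bash
cat > spout.py <<'E'
from push import *
F=-1; BIN=np.array([.539,.083]); v=BIN-A; T=np.arctan2(-v[1],-v[0]); print("target",T,np.hypot(*v))
p,o=pose(.45,.185,.0305,.42,F); arm.move_ptp(p,o)
arm.move_l(np.r_[p[:2],.165],speed=.2)
for th in list(np.arange(.35,T,-.12))+[T]:
    p,o=pose(th,.185,.0305,.165,F)
    hit=arm.move_l(p,speed=.06,frame=o,until_force=15)
    s=readout.state(); print(round(th,2),hit,np.round(s["contact_force"],1),np.round(s["position"],3))
    if hit: break
p,o=pose(th+.25,.185,.0305,.165,F); arm.move_l(p,speed=.1); arm.move_l(np.r_[p[:2],.42],speed=.25)
arm.move_ptp([.35,-.35,.42],o)
print(readout.state()["t"])
for n in("scene","top"):
    im,d=vision.get_image(n); cv2.imwrite(f"pics/sp_{n}.png",im)
    for q,h in(("lever_tip",.215),("spout_outlet",.125),("bin_mouth",.011)):
        for r in models.place_of(n,q)[:1]:
            P=at_z(n,r["point"],zl+h)[:2]; w=P-A; print(n,q,round(r["p"],2),P.round(3),np.hypot(*w).round(3),np.arctan2(-w[1],-w[0]).round(3))
    if n=="top": cv2.imwrite("pics/sp_crop.png",cv2.resize(im[130:270,230:400],None,fx=4,fy=4,interpolation=cv2.INTER_CUBIC))
E
python3 spout.py
```

```text
target -0.6139530608913909 0.2030886505937739
0.35 False [0.1 0.3 0.5] [ 0.542 -0.126  0.166]
0.23 False [ 0.9 -0.3  0.1] [ 0.532 -0.106  0.165]
0.11 False [-0.2  0.3  0.5] [ 0.525 -0.085  0.165]
-0.01 False [ 0.1 -0.   0.7] [ 0.52  -0.063  0.165]
-0.13 False [-0.1 -0.1  0.2] [ 0.518 -0.04   0.165]
-0.25 False [-0.2  0.1  0.1] [ 0.518 -0.018  0.165]
-0.37 False [-0.4  0.4  0.2] [0.522 0.004 0.165]
-0.49 False [-0.3  0.  -0.4] [0.527 0.026 0.165]
-0.61 False [-0.6 -0.1 -0.3] [0.536 0.047 0.165]
-0.61 False [-0.1 -1.7  0.1] [0.536 0.047 0.165]
24.9167
scene lever_tip 0.57 [ 0.615 -0.12 ] 0.124 0.765
scene spout_outlet 0.69 [0.53  0.095] 0.218 -0.635
scene bin_mouth 0.57 [0.542 0.089] 0.204 -0.644
top lever_tip 0.64 [ 0.612 -0.115] 0.123 0.719
top spout_outlet 0.59 [0.532 0.087] 0.211 -0.613
top bin_mouth 0.79 [0.535 0.091] 0.211 -0.636
```

View pics/sp_crop.png

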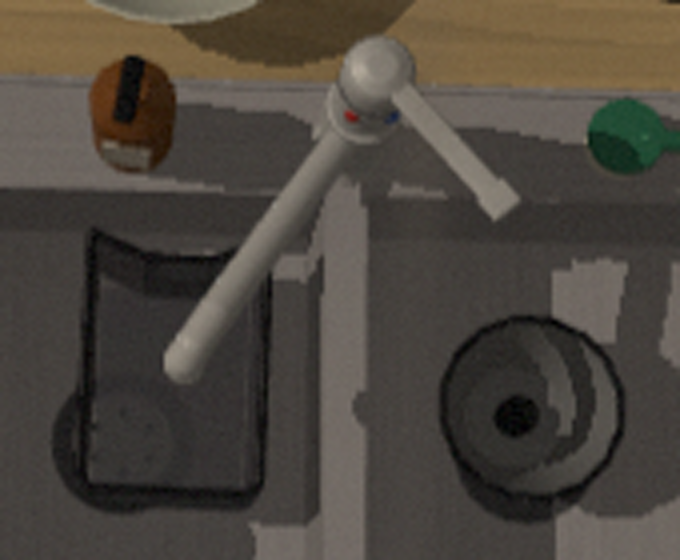

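View pics/sp_scene.png

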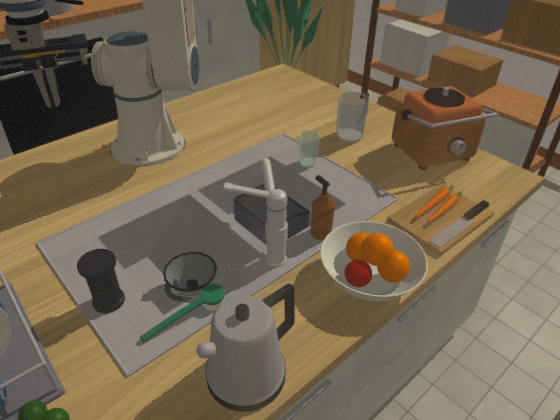

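The top crop shows the spout end at (185,362), over the middle of the bin. The lever points right at its stop, with its tip at (502,203). The bin, basket, soap bottle and brush haven't moved, and the scene view shows the lever still lying flat at (230,188). Lever angle is about 0.7, and the outlet is within about 12 mm of the mouth's middle.

```bash
python3 -c "
from rig import arm
print(arm.finish_job())"
```

```text
the job is handed in; nothing more can be done
None
```

I handed the job in at about 25 s of the 64 s allowed: by camera, the outlet is about 12 mm from the middle of the bin's mouth, the lever is at its cold stop and still down, and the bin and nearby items show no movement; no verdict was returned.

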